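# Pull the drive cards from a home media rack and lock it again

## Task

The drive cards of this little media rack are going into storage: pull the rack's locking knob right out, lift every tall drive card straight up out of the rack and stand each one upright, foot edge down, in a slot of its own in the grey card stand, then push the knob fully home again so that the short controller card, which stays in its slot, is locked in. Leave everything else on the desk where it is.

Things in the scene. Friction and masses are not known exactly. Their poses are not given: they have to be found in the camera images.
- rack: fixed white open-topped rack, 240 mm wide (y), 180 deep (x). Origin on the table under the middle slot's centre; x points away from the knob side, z up. Five slots along x at y = -96, -48, 0, 48, 96 mm, 13 mm wide, floor 8 mm and wall tops 60 mm above the table. Front wall at x = -112 to -106 mm, 60 mm high; in the open well behind it moves the locking bar
- lock (a joint): how far the locking knob is pulled out, m: 0 fully home, 0.040 fully out (straight along the rack's -x). A detent holds it at both ends: 8 to 10 N moves it, and past the middle it springs on to the far end. Home, its steel bar lies 4 mm above the front feet of all cards, so that none can be lifted; out, the cards are free
- lock_grip (a point): centre of the locking knob, a black block 34 mm long (rack x), 26 mm wide (rack y), 34 mm high, on a 12 mm stem; moves with the knob, 40 mm above the table; with the knob home 141 mm from the rack's origin along the rack's -x, 12 mm free between block and front wall
- stand: loose grey card stand (0.9 kg), 162 mm (x) by 212 mm (y), on the table. Origin at the centre of its underside, z up. Four slots along its x at y = -81, -27, 27, 81 mm, each 19 mm wide and 150 mm long, floor 8 mm and wall tops 70 mm above the table, ends closed by walls 38 mm high. Two cards do not fit in one slot
- card1: tall drive card: upright aluminium cassette 10 mm thick (y), 110 mm high (z); plate from x = -45 to 60 mm, and at the bottom a foot 24 mm high from x = -45 to -60 mm (towards the knob in the rack). 0.13 to 0.21 kg. Origin at the centre of its lower edge, z up. Starts in a rack slot, x along the rack's x, its lower edge on the slot floor, or is absent (None from the start)
- card2: tall drive card: upright aluminium cassette 10 mm thick (y), 110 mm high (z); plate from x = -45 to 60 mm, and at the bottom a foot 24 mm high from x = -45 to -60 mm (towards the knob in the rack). 0.13 to 0.21 kg. Origin at the centre of its lower edge, z up. Starts in a rack slot, x along the rack's x, its lower edge on the slot floor, or is absent (None from the start)
- card3: tall drive card: upright aluminium cassette 10 mm thick (y), 110 mm high (z); plate from x = -45 to 60 mm, and at the bottom a foot 24 mm high from x = -45 to -60 mm (towards the knob in the rack). 0.13 to 0.21 kg. Origin at the centre of its lower edge, z up. Starts in a rack slot, x along the rack's x, its lower edge on the slot floor, or is absent (None from the start)
- card4: tall drive card: upright aluminium cassette 10 mm thick (y), 110 mm high (z); plate from x = -45 to 60 mm, and at the bottom a foot 24 mm high from x = -45 to -60 mm (towards the knob in the rack). 0.13 to 0.21 kg. Origin at the centre of its lower edge, z up. Starts in a rack slot, x along the rack's x, its lower edge on the slot floor, or is absent (None from the start)
- controller: short controller card: like the drive cards but only 80 mm high, so its top is 30 mm lower than theirs when in the rack. Stays in its rack slot
- mouse: white computer mouse, 104 x 60 x 34 mm; bystander, origin at the centre of its underside
- remote: black remote control, 150 x 42 x 18 mm, lying flat; bystander, origin at the centre of its underside
- mug: white ceramic mug, 80 mm across, 95 mm high; bystander, origin at the centre of its underside
- driver: screwdriver about 180 mm long, lying; bystander
- spray: closed bottle, 60 mm across, 170 mm high; bystander, origin at the centre of its underside
- notebook: card-covered pad 150 x 105 x 14 mm, lying flat; bystander, origin at the centre of its underside
- psu: black power brick 115 x 55 x 34 mm, lying flat; bystander, origin at the centre of its underside
Not all that is in view belongs to the job. What is shaped like the card1 but red is not meant.

How it is judged:
By the outcome, as a careful person would: the job done as asked, in the order asked, and still so for the second after the job is handed in, with the robot touching nothing.
Of card1, card2, card3, card4 only 3 to 4 are there at a start; the rules pass over those that are not, and their reading is None.
At some moment in a run one of stand may be knocked a few centimetres aside while the robot is not near it.
It also fails if it takes over 200 s, if anything falls off the work surface, if the arm or the gripper's body presses on something with over 40 N, if the wrist force passes 120 N, or if a joint passes its speed limit or range.

## Robot

A 7-joint arm with a two-finger parallel gripper is mounted at the origin on the work surface. World frame = base frame: x ahead of the robot, y to its left, z up, the work surface at z = 0. Lengths are in m, angles in rad, forces in N, time in s.
With the tool pointing down it reaches from about 0.425 to 0.8 m from the base axis. Payload 8.3 kg.
Tool frame: the origin (TCP) lies midway between the tips of the shut fingers; the grasp point (between the pads) lies 19 mm behind it (manip.tcp_to_grasp is the distance from the TCP to the grasp point, in m); z points along the fingers, y is the line along which they close (so a half turn about z gives the same grasp; the last joint's range is limited). The gripper opens to 85 mm and grips with 20 to 120 N. Pads are 22 mm wide; open, the fingers measure 114 mm over their backs; the gripper's body (76 mm by 85 mm) begins 54 mm behind the grasp point. The pads swing forward as they close: fully open they stand 13 mm farther back than shut.
Start: joints at [-1.215, 0.383, 0.016, 1.37, -0.006, 1.388, -0.046], TCP at [0.254, 0.571, 0.231] pointing down, gripper open.
Joint ranges: [-2.95, 2.95], [-0.25, 2.06], [-1.52, 1.56], [0.18, 2.33], [-1.44, 4.58], [0.02, 2.06], [-3.01, 3.01]. Speed limits (rad/s): [2.39, 2.39, 3.01, 3.01, 3.14, 3.14, 3.14].

## Interface

Orientations are given as a unit quaternion [x, y, z, w].
In Python, from rig import manip, camera, camera_info gives the robot as it stands.
- The arm moves only by the tool play_rows, never from a script. Its argument "commands" is text: rows parted by semicolons, each of 7 numbers parted by spaces: the shift along the tool's x, y, z in mm, then the turn, a rotation vector about the tool's x, y, z in degrees, then the closure, from 0 (fully open) to 1 (shut). A call has 1 to 10 rows; each row shifts and turns the commanded pose from where the row before left it, along the tool's axes as they then stand; what a row does not reach is not made up. A row lasts 1/8 s, in which the tool goes at most 62.5 mm and 10.7 degrees, less where a joint would pass 70% of its speed; a pose out of reach is approached as far as the arm can. A call with a gripper value outside its range is refused whole. The fingers move at their own pace and stop on an object; "squeeze" is the grip in N (left out, the last holds). Time passes only in rows, so rows that do not move let the fingers close. It gives the time, the measured TCP pose, the force, the opening and the grip force at its end, in the units of the state.
- manip.sense(): the state, without advancing time (a new reading comes with each control period).
- camera(name): name is "scene" or "top"; returns (picture, depth): 384x512x3 uint8, red, green, blue; 384x512 float32, m along the optical axis (not along the pixel's ray), 0 where there is no reading.
- camera_info(name): a dict with "camera_matrix" (3x3 intrinsics, pixels), "origin" and "attitude" of the camera in the world. Camera axes: x right, y down, z forward; pixel columns grow to the right and rows downward; lengths in m; the calibration is good to about 2 mm. A picture is of the moment at which its call begins. camera_info takes no time and is no camera call.
- manip.finish_job(): hands the job in; it is judged then, once.
The state is a dict: "time_s": time; "q": joint angles; "joint_vel": joint speeds; "tau": joint torques, N m; "ee_pos": TCP position; "tool_rot": TCP orientation; "wrist_force": force on the tool from outside, world axes, zero at the start; "ft_torque": the same for the moment, N m; "grip_width": opening from 0.0 (shut) to 1.0 (fully open); "gripper_force": force on a finger pad.
Only numpy, scipy, OpenCV 4.12 (cv2) and the standard library are available. Lean on these libraries where they do the work, as an engineer would, in place of code of your own. Each camera call takes 0.05 s, during which the arm holds its last target. There are 200 camera calls.

## Working session

There is one attempt and no reset: what is moved stays moved. The work goes in short steps, Python scripts to look and compute and a tool call to move; the robot and the scene stay as the last step left them, time stands still between calls to the robot, and variables do not carry over. Pictures are saved under pics/ and viewed, at most 14 in all, crops included, and the job is handed in when it is done.

Besides the shell and the picture viewer there is one more tool, called after "Call:" by a JSON object that holds its "method" and its "body". play_rows: Moves the arm, as the interface text tells. Its arguments: {"type":"object","properties":{"commands":{"type":"string"},"squeeze":{"type":"number"}},"required":["commands"]}

```bash
mkdir -p pics; ls; python3 - <<'E'
from rig import manip,camera,camera_info
import cv2,numpy as np
for n in("scene","top"):
    p,d=camera(n);np.savez(f"{n}0.npz",p=p,d=d);cv2.imwrite(f"pics/{n}0.png",cv2.resize(p[...,::-1],(768,576)))
    print(n,camera_info(n))
s=manip.sense();print(s["ee_pos"],s["tool_rot"],s["grip_width"],s["q"])
E
```

```text
pics
scene {'camera_matrix': array([[401.74806802,   0.        , 251.55598811],
       [  0.        , 401.74806802, 191.31713057],
       [  0.        ,   0.        ,   1.        ]]), 'origin': array([1.07262097, 0.72228073, 0.94926208]), 'attitude': array([ 0.25603508,  0.8884319 , -0.36308473, -0.11534413])}
top {'camera_matrix': array([[486.63138102,   0.        , 253.01955067],
       [  0.        , 486.63138102, 189.82232057],
       [  0.        ,   0.        ,   1.        ]]), 'origin': array([0.48360825, 0.00503419, 1.725687  ]), 'attitude': array([-0.70506559,  0.70853893, -0.02352546,  0.01736841])}
[0.25394984 0.57057548 0.23037874] [ 2.07843302e-01  9.78161726e-01 -8.78004444e-04 -1.71614242e-04] 1.002046082219886 [-1.21488727  0.38415755  0.01637712  1.37104464 -0.00629821  1.38822899
 -0.04649213]
```

View pics/top0.png

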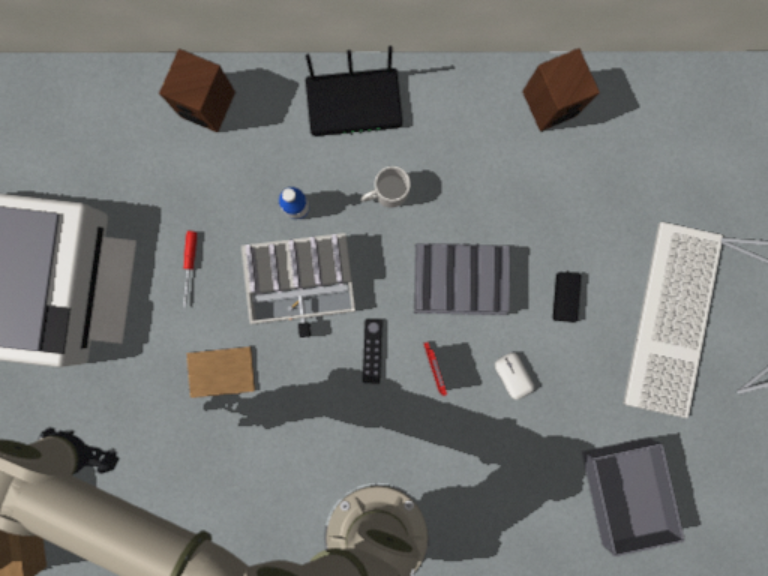

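View pics/scene0.png

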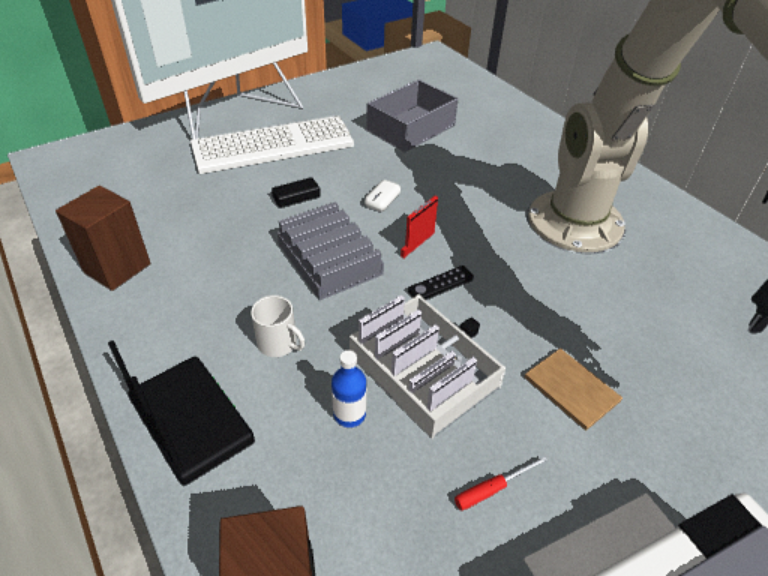

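Top view: rack at (298,280), knob at (305,330), stand at (462,278), remote, red decoy and mouse below. Scene view: five cards, and the fourth one, next to the +y end, is short.

```bash
cat > h.py <<'E'
import numpy as np,cv2
from scipy.spatial.transform import Rotation as R
from rig import manip,camera,camera_info
def cloud(n,d):
    c=camera_info(n);K=c["camera_matrix"];v,u=np.mgrid[:384,:512]
    P=np.stack([(u-K[0,2])/K[0,0]*d,(v-K[1,2])/K[1,1]*d,d],-1)
    return P@R.from_quat(c["attitude"]).as_matrix().T+c["origin"]
def rect(P):
    (c,s,a)=cv2.minAreaRect((P[:,:2]*1000).astype(np.float32));return np.round(c,1),np.round(s,1),round(a,2)
E
python3 - <<'E'
from h import *
for n in("top","scene"):
    z=np.load(n+"0.npz");p,d=z["p"],z["d"];W=cloud(n,d)
    hsv=cv2.cvtColor(p,cv2.COLOR_RGB2HSV)
    t=W[...,2]; 
    for nm,(x0,x1,y0,y1) in dict(rack=(.44,.72,.03,.36),stand=(.46,.70,-.30,-.04)).items():
        box=(W[...,0]>x0)&(W[...,0]<x1)&(W[...,1]>y0)&(W[...,1]<y1)&(d>0)
        h=t[box];print(n,nm,np.histogram(h,np.arange(-.01,.18,.01))[0])
        m=box&(t>.05)&(t<.078); 
        print(rect(W[m]),np.median(t[m]))
    # card tops
    box=(W[...,0]>.44)&(W[...,0]<.72)&(W[...,1]>.03)&(W[...,1]<.33)&(d>0)
    for lo,hi in((.108,.13),(.08,.095)):
        m=(box&(t>lo)&(t<hi)).astype(np.uint8);k,l,st,ce=cv2.connectedComponentsWithStats(m)
        for i in range(1,k):
            if st[i,4]>8: q=W[l==i];print(lo,st[i,4],rect(q),round(float(np.median(q[:,2])),4))
    dark=box&(hsv[...,2]<60)&(t>.03)&(t<.07)&(W[...,0]<.56);print("knob",dark.sum(),W[dark].mean(0) if dark.any() else 0, rect(W[dark]), np.percentile(W[dark][:,2],90))
p=np.load("top0.npz")["p"];a=cv2.resize(p[140:240,150:350,::-1],(800,400),interpolation=cv2.INTER_CUBIC);cv2.imwrite("pics/c1.png",a)
E
```

```text
top rack [1800 2147  290   88   73  318 1024  857   47  111   56   34  316   97
    0    0    0    0]
(array([575.1, 174.5]), array([228.7, 240.9]), 6.76) 0.05965313217205459
top stand [1143 1487  221   86  200  120   77  957  737    7    0    0    0    0
    0    0    0    0]
(array([ 596.3, -197.3]), array([207.3, 150.2]), 88.42) 0.0691747430108105
0.108 101 (array([638.3,  85. ]), array([104.4,  10.5]), 6.2) 0.1179
0.108 105 (array([628.3, 180.4]), array([104.4,  10.9]), 6.72) 0.1168
0.108 102 (array([633.5, 132.7]), array([102.1,  10.6]), 6.71) 0.1181
0.108 113 (array([616. , 275.6]), array([104.6,  11.6]), 6.91) 0.1174
0.08 100 (array([623.1, 227.9]), array([103.6,  11.1]), 7.02) 0.0875
knob 69 [0.47931124 0.16191974 0.05549502] (array([479.6, 162.1]), array([29.6, 24.8]), 9.93) 0.05997484394311305
scene rack [1773 1892  308  330  375  512 1129  887  332  413  279  265  613   34
    0    0    0    0]
(array([575.1, 176.6]), array([230.7, 242.6]), 6.79) 0.06002230523192431
scene stand [ 745  798  139  149  219  179  453 1018  556    0    0    0    0    0
    0    0    0    0]
(array([ 596.7, -194.9]), array([212.3, 152.1]), 88.61) 0.06828945708880263
0.108 162 (array([638.2,  88.2]), array([105. ,  13.3]), 7.3) 0.1165
0.108 169 (array([633.8, 136.2]), array([104.8,  13.2]), 8.45) 0.1171
0.108 174 (array([627.6, 183.2]), array([106.3,  13.6]), 7.05) 0.1169
0.108 187 (array([616.6, 278.1]), array([105.3,  13. ]), 6.26) 0.117
0.08 99 (array([639.9,  88.9]), array([104.3,  11.1]), 6.47) 0.0874
0.08 104 (array([633.7, 139.7]), array([103.7,  10.7]), 2.82) 0.0879
0.08 103 (array([628.3, 185. ]), array([105.5,   9. ]), 6.14) 0.0875
0.08 166 (array([622.3, 231.5]), array([104.4,  12.9]), 7.4) 0.0875
0.08 86 (array([616.9, 282.7]), array([105.2,   9.1]), 2.23) 0.0879
knob 111 [0.48224284 0.16981591 0.05214655] (array([481.6, 165.6]), array([33.8, 28.3]), 4.96) 0.05836639467408533
```

View pics/c1.png

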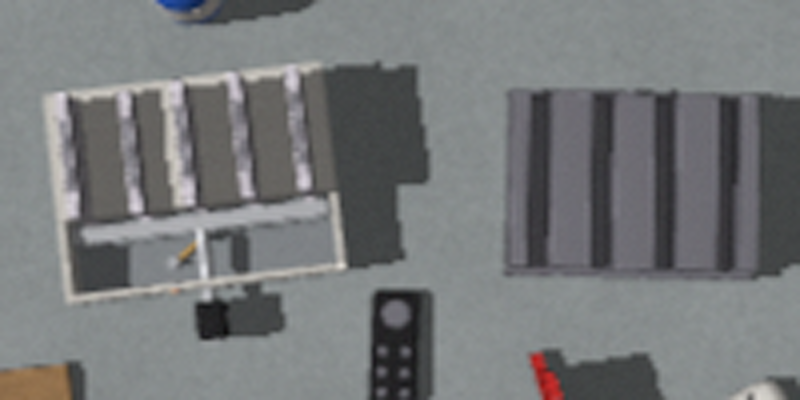

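```bash
cat >> h.py <<'E'
def go(x,y,z,ang):  # TCP target mm, tool-x heading deg; prints turn, then shift (tool axes after the turn)
    s=manip.sense();T=R.from_quat(s["tool_rot"]);a=np.radians(ang)
    D=np.array([[np.cos(a),np.sin(a),0],[np.sin(a),-np.cos(a),0],[0,0,-1.]]).T
    rv=np.degrees((T.inv()*R.from_matrix(D)).as_rotvec());sh=D.T@(np.array([x,y,z])-s["ee_pos"]*1000)
    print("t %.2f pos %s"%(s["time_s"],np.round(s["ee_pos"]*1000,1)),"turn",np.round(rv,2),"shift",np.round(sh,1),"F",np.round(s["wrist_force"],1),"grip",round(s["grip_width"],3),round(s["gripper_force"],1))
E
python3 -c "
from h import *
go(480.4,164.2,231,186.6)"
```

```text
t 0.10 pos [253.9 570.6 230.4] turn [-1.000e-01 -3.000e-02 -3.059e+01] shift [-178.2 -429.7   -0.6] F [ 0.2 -0.5 -0.2] grip 1.002 0.0
```

Call:
{"method": "play_rows", "body": {"commands": "0 0 0 -0.1 0 -10.2 0.3; 0 0 0 0 0 -10.2 0.3; 0 0 0 0 0 -10.2 0.3; 0 -50 0 0 0 0 0.3; -25 -55 0 0 0 0 0.3; -25 -55 0 0 0 0 0.3; -25 -55 0 0 0 0 0.3; -25 -55 0 0 0 0 0.3; -25 -55 0 0 0 0 0.3; -25 -55 0 0 0 0 0.3", "squeeze": 60}}

```text
time_s: 1.35
ee_pos: [0.4473, 0.2089, 0.2306]
tool_rot: [-0.058, 0.998, 0.001, 0.0]
wrist_force: [1.3, 1.2, -0.2]
grip_width: 0.703
gripper_force: 0.0
```

Call:
{"method": "play_rows", "body": {"commands": "-28 -50 0 0 0 0 0.3; 0 0 0 0 0 0 0.3; 0 0 0 0 0 0 0.3"}}

```text
time_s: 1.72
ee_pos: [0.4799, 0.1648, 0.2303]
tool_rot: [-0.058, 0.998, 0.001, -0.0]
wrist_force: [-0.0, 1.0, 0.2]
grip_width: 0.7
gripper_force: 0.0
```

```bash
python3 -c "
from h import *
go(480.4,164.2,23,186.6)"
```

```text
t 1.73 pos [479.9 164.8 230.3] turn [ 0.1  -0.02  0.  ] shift [ -0.4  -0.6 207.3] F [-0.   1.   0.2] grip 0.7 0.0
```

Call:
{"method": "play_rows", "body": {"commands": "0 0 40 0 0 0 0.3; 0 0 40 0 0 0 0.3; 0 0 40 0 0 0 0.3; 0 0 40 0 0 0 0.3; 0 0 30 0 0 0 0.3; 0 0 17 0 0 0 0.3; 0 0 0 0 0 0 0.3; 0 0 0 0 0 0 0.3"}}

```text
time_s: 2.72
ee_pos: [0.4812, 0.1654, 0.0249]
tool_rot: [-0.058, 0.998, 0.001, 0.001]
wrist_force: [0.0, 0.7, 0.3]
grip_width: 0.698
gripper_force: 0.0
```

Call:
{"method": "play_rows", "body": {"commands": "0 0 0 0 0 0 1; 0 0 0 0 0 0 1; 0 0 0 0 0 0 1; 0 0 0 0 0 0 1; 0 0 0 0 0 0 1; 0 0 0 0 0 0 1"}}

```text
time_s: 3.48
ee_pos: [0.4811, 0.165, 0.0247]
tool_rot: [-0.058, 0.998, 0.001, 0.001]
wrist_force: [-2.2, 0.2, 5.6]
grip_width: 0.293
gripper_force: 58.6
```

Gripped (about 25 mm). Pull 40 mm along the tool's +x (rack −x).

Call:
{"method": "play_rows", "body": {"commands": "6 0 0 0 0 0 1; 6 0 0 0 0 0 1; 6 0 0 0 0 0 1; 6 0 0 0 0 0 1; 6 0 0 0 0 0 1; 5 0 0 0 0 0 1; 5 0 0 0 0 0 1; 1 0 0 0 0 0 1; 0 0 0 0 0 0 1"}}

```text
time_s: 4.6
ee_pos: [0.4413, 0.1603, 0.0247]
tool_rot: [-0.058, 0.998, 0.001, 0.002]
wrist_force: [5.8, 0.7, 3.4]
grip_width: 0.299
gripper_force: 61.2
```

Call:
{"method": "play_rows", "body": {"commands": "0 0 0 0 0 0 0.3; 0 0 0 0 0 0 0.3; 0 0 0 0 0 0 0.3; 0 0 0 0 0 0 0.3; 0 0 -40 0 0 0 0.3; 0 0 -50 0 0 0 0.3; 0 0 -50 0 0 0 0.3; 0 0 -50 0 0 0 0.3; 0 0 -30 0 0 0 0.3; 0 0 0 0 0 0 0.3"}}

```text
time_s: 5.85
ee_pos: [0.4409, 0.1601, 0.2463]
tool_rot: [-0.058, 0.998, 0.002, 0.003]
wrist_force: [0.8, 0.0, -0.4]
grip_width: 0.698
gripper_force: 0.0
```

```bash
cat >> h.py <<'E'
def look(tag,save=False):
    for n in("top","scene"):
        p,d=camera(n);np.savez(f"{n}{tag}.npz",p=p,d=d);W=cloud(n,d);t=W[...,2];hv=cv2.cvtColor(p,cv2.COLOR_RGB2HSV)
        b=lambda x0,x1,y0,y1:(W[...,0]>x0)&(W[...,0]<x1)&(W[...,1]>y0)&(W[...,1]<y1)&(d>0)
        m=b(.42,.74,-.36,-.02)&(t>.062)&(t<.076)&(hv[...,1]<60);k,l,st,_=cv2.connectedComponentsWithStats(cv2.dilate(m.astype(np.uint8),np.ones((9,9))))
        i=1+st[1:,4].argmax();print(n,"stand",rect(W[m&(l==i)]))
        for nm,y0,y1 in(("rackcards",.03,.36),("standcards",-.36,-.02)):
          for lo,hi in((.108,.125),(.08,.095)):
            m=(b(.44,.74,y0,y1)&(t>lo)&(t<hi)).astype(np.uint8);k,l,st,_=cv2.connectedComponentsWithStats(m)
            for i in range(1,k):
                if st[i,4]>30: print(n,nm,lo,*rect(W[l==i]))
        m=b(.40,.52,.1,.22)&(hv[...,2]<60)&(t>.03)&(t<.07)
        if m.sum()>5:print("knob",m.sum(),rect(W[m]))
        if save: cv2.imwrite(f"pics/{n}{tag}.png",cv2.resize(p[...,::-1],(768,576)))
E
python3 -c "
from h import *
look('1')
a=np.radians(6.6);go(638.2+2*np.cos(a),86.6-0,231,186.6)"
```

```text
top stand (array([ 595.7, -199.4]), array([209.6, 150.6]), 89.3)
top rackcards 0.108 [638.7  85.1] [104.9  10.8] 6.07
top rackcards 0.108 [628.2 180.1] [104.1  10.5] 6.58
top rackcards 0.108 [632.6 132.3] [103.8  10.3] 6.67
top rackcards 0.108 [616.  274.9] [104.5  10.9] 6.74
top rackcards 0.08 [623.1 228. ] [103.  11.] 6.98
scene stand (array([ 596.6, -196.9]), array([218.7, 151.6]), 88.72)
scene rackcards 0.108 [638.2  87.7] [105.2  13.3] 6.74
scene rackcards 0.108 [634.  136.3] [104.3  12.8] 6.01
scene rackcards 0.108 [627.  183.3] [106.5  13.3] 7.41
scene rackcards 0.108 [616.9 278.6] [106.3  12.5] 6.41
scene rackcards 0.08 [639.8  92. ] [105.2  11.4] 2.93
scene rackcards 0.08 [634.6 140.1] [102.3   8.2] 3.23
scene rackcards 0.08 [628.  184.9] [105.1   8.9] 5.95
scene rackcards 0.08 [622.1 230.7] [106.4  11.7] 6.67
scene rackcards 0.08 [616.3 282.8] [106.2  10.9] 1.44
knob 118 (array([441.3, 162.3]), array([34.4, 25.2]), 4.64)
t 5.95 pos [439.4 159.5 243.2] turn [0.09 0.02 0.01] shift [-191.   -95.5   12.2] F [-0.2 -0.4 -0.3] grip 0.699 0.0
```

Call:
{"method": "play_rows", "body": {"commands": "-40 -20 0 0 0 0 0.55; -50 -25 0 0 0 0 0.55; -50 -25 0 0 0 0 0.55; -51 -25.5 0 0 0 0 0.55; 0 0 0 0 0 0 0.55; 0 0 0 0 0 0 0.55"}}

```text
time_s: 6.7
ee_pos: [0.6397, 0.0867, 0.2417]
tool_rot: [-0.057, 0.998, 0.001, -0.001]
wrist_force: [-0.5, 0.3, 0.6]
grip_width: 0.45
gripper_force: 0.0
```

```bash
python3 -c "
from h import *
go(639,86.8,82,186.6)"
```

```text
t 6.70 pos [639.7  86.7 241.7] turn [ 0.07 -0.15 -0.02] shift [  0.6   0.2 159.7] F [-0.5  0.3  0.6] grip 0.45 0.0
```

Call:
{"method": "play_rows", "body": {"commands": "0 0 40 0 0 0 0.55; 0 0 40 0 0 0 0.55; 0 0 30 0 0 0 0.55; 0 0 20 0 0 0 0.55; 0 0 15 0 0 0 0.55; 0 0 14 0 0 0 0.55; 0 0 0 0 0 0 0.55; 0 0 0 0 0 0 0.55"}}

```text
time_s: 7.7
ee_pos: [0.6409, 0.0871, 0.0855]
tool_rot: [-0.058, 0.998, 0.001, 0.001]
wrist_force: [-0.4, 0.0, -0.3]
grip_width: 0.449
gripper_force: 0.0
```

Call:
{"method": "play_rows", "body": {"commands": "0 0 0 0 0 0 1; 0 0 0 0 0 0 1; 0 0 0 0 0 0 1; 0 0 0 0 0 0 1; 0 0 0 0 0 0 1; 0 0 0 0 0 0 1"}}

```text
time_s: 8.45
ee_pos: [0.6411, 0.087, 0.0855]
tool_rot: [-0.058, 0.998, 0.001, 0.001]
wrist_force: [-0.8, 0.0, 5.4]
grip_width: 0.107
gripper_force: 59.3
```

Call:
{"method": "play_rows", "body": {"commands": "0 0 -8 0 0 0 1; 0 0 -15 0 0 0 1; 0 0 -20 0 0 0 1; 0 0 -25 0 0 0 1; 0 0 -30 0 0 0 1; 0 0 -30 0 0 0 1; 0 0 -20 0 0 0 1; 0 0 0 0 0 0 1; 0 0 0 0 0 0 1"}}

```text
time_s: 9.57
ee_pos: [0.6399, 0.0867, 0.2318]
tool_rot: [-0.058, 0.998, 0.001, -0.0]
wrist_force: [-0.4, -0.1, -1.6]
grip_width: 0.108
gripper_force: 58.3
```

```bash
cat > st.py <<'E'
from h import *
import sys
# stand pose from slot floors/wall tops: fit in both cameras on tops of walls (z .062-.076)
def stand(show=True):
    out=[]
    for n in("top","scene"):
        p,d=camera(n);W=cloud(n,d);t=W[...,2];hv=cv2.cvtColor(p,cv2.COLOR_RGB2HSV)
        m=(W[...,0]>.42)&(W[...,0]<.76)&(W[...,1]>-.40)&(W[...,1]<0.0)&(t>.062)&(t<.075)&(hv[...,1]<70)&(d>0)
        k,l,st,_=cv2.connectedComponentsWithStats(cv2.dilate(m.astype(np.uint8),np.ones((9,9))));i=1+st[1:,4].argmax()
        out.append(rect(W[m&(l==i)]));print(n,*out[-1],m.sum())
stand()
E
python3 -c "
from st import *
go(0,0,226,178.9)"
```

```text
top [ 595.8 -199.4] [210.3 150.3] 88.91 1598
scene [ 596.7 -197.1] [218.5 150.8] 87.62 1453
t 9.68 pos [639.7  86.7 231.3] turn [ 0.07 -0.1   7.71] shift [637.9 -99.    5.3] F [-0.4 -0.6 -1.9] grip 0.11 58.3
```

```bash
cat > st.py <<'E'
from h import *
def stand():
    for n in("top","scene"):
        p,d=camera(n);W=cloud(n,d);t=W[...,2];hv=cv2.cvtColor(p,cv2.COLOR_RGB2HSV)
        m=(W[...,0]>.42)&(W[...,0]<.76)&(W[...,1]>-.40)&(W[...,1]<0.0)&(t>.062)&(t<.075)&(hv[...,1]<70)&(d>0)
        k,l,st,_=cv2.connectedComponentsWithStats(m.astype(np.uint8),connectivity=4)
        C=[]
        for i in range(1,k):
            if st[i,4]<60: continue
            q=W[l==i][:,:2]*1000;c=q.mean(0);u=np.linalg.svd(q-c,full_matrices=False)[2][0];r=rect(W[l==i])
            C.append(r[0]);print(n,st[i,4],*r,"pca",round(np.degrees(np.arctan2(u[1],u[0]))%180,2))
if __name__=="__main__": stand()
E
python3 st.py
```

```text
top 184 [ 597.4 -101.8] [ 14.4 147.1] 89.43 pca 178.88
top 403 [ 597.6 -145.9] [ 34.8 148.3] 88.7 pca 178.32
top 394 [ 597.  -199.9] [ 35.2 148. ] 88.23 pca 178.5
top 393 [ 593.7 -253. ] [ 35.2 148.1] 88.78 pca 178.24
top 185 [ 593.2 -296.7] [ 15.5 147.5] 89.22 pca 178.63
scene 176 [ 593.8 -294.4] [ 23.3 149.9] 87.79 pca 178.23
scene 345 [ 595.3 -249.9] [ 41.  149.9] 88.72 pca 178.43
scene 370 [ 597.  -197.5] [ 42.4 151. ] 86.92 pca 178.37
scene 384 [ 598.9 -142.3] [ 42.2 148.7] 87.89 pca 178.32
scene 171 [606.1 -99.3] [ 20.4 136.5] 88.6 pca 0.0
```

```bash
python3 -c "
from h import *
go(603.7,-280.5,231,178.4)"
```

```text
t 9.78 pos [639.9  86.7 231.5] turn [ 0.07 -0.08  8.21] shift [  25.9 -368.1    0.5] F [ 0.   0.1 -2.1] grip 0.106 58.3
```

Call:
{"method": "play_rows", "body": {"commands": "0 0 0 0 0 4.1 1; 0 0 0 0 0 4.1 1; 0 -25 0 0 0 0 1; 4 -50 0 0 0 0 1; 4 -55 0 0 0 0 1; 4 -55 0 0 0 0 1; 4 -55 0 0 0 0 1; 4 -55 0 0 0 0 1; 4 -50 0 0 0 0 1; 2 -23 0 0 0 0 1"}}

```text
time_s: 11.02
ee_pos: [0.6024, -0.2845, 0.2315]
tool_rot: [0.016, 1.0, 0.0, -0.001]
wrist_force: [-0.5, 0.3, -2.6]
grip_width: 0.109
gripper_force: 58.6
```

Call:
{"method": "play_rows", "body": {"commands": "0 0 0 0 0 0 1; 0 0 0 0 0 0 1; 0 0 0 0 0 0 1; 0 0 0 0 0 0 1"}}

```text
time_s: 11.52
ee_pos: [0.6047, -0.279, 0.2321]
tool_rot: [0.013, 1.0, 0.001, 0.0]
wrist_force: [-1.7, 0.3, -1.9]
grip_width: 0.107
gripper_force: 58.6
```

```bash
python3 -c "
from h import *
import st
st.stand()
go(603.7,-280.5,87,178.4)
p,d=camera('scene');cv2.imwrite('pics/s2.png',cv2.resize(p[100:300,120:380,::-1],(780,600)))"
```

```text
top 189 [ 597.8 -101.9] [ 14.4 147.5] 89.5 pca 178.82
top 409 [ 597.4 -146.5] [ 35.1 148. ] 89.17 pca 178.37
top 388 [ 597.1 -199.8] [ 35.5 148.3] 87.89 pca 177.88
top 80 [ 649.9 -254.8] [32.6 35.4] 89.12 pca 134.95
top 252 [ 576.1 -252.6] [ 35.7 106.7] 88.25 pca 177.03
scene 178 [ 592.7 -294.7] [149.8  23.1] 0.06 pca 178.28
scene 349 [ 595.5 -250.8] [ 43.  149.3] 89.42 pca 178.6
scene 363 [ 597.1 -197.1] [ 40.4 151.4] 88.19 pca 178.44
scene 403 [ 598.3 -142. ] [ 39.9 151.3] 88.15 pca 178.35
scene 214 [599.6 -98.4] [ 19.4 148.5] 87.96 pca 178.38
t 11.62 pos [ 604.5 -279.6  232.2] turn [0.1  0.04 0.07] shift [  0.8  -0.9 145.2] F [-0.3 -0.  -2.3] grip 0.104 58.6
```

View pics/s2.png

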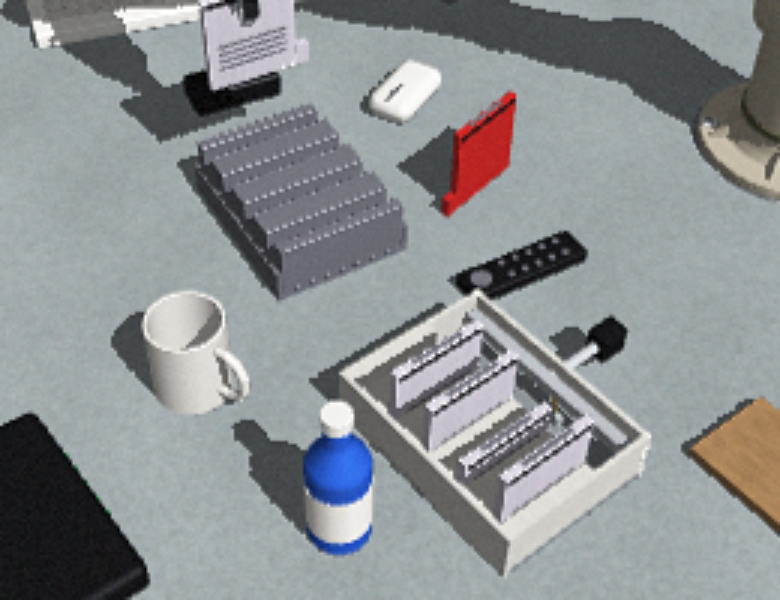

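The crop shows the held card at (250,40), level, above the stand at (300,195); the rack still holds three tall cards and the short one, and the knob is out at (607,340). Lower it.

Call:
{"method": "play_rows", "body": {"commands": "0.5 -0.5 35 0 0 0 1; 0 0 35 0 0 0 1; 0 0 20 0 0 0 1; 0 0 15 0 0 0 1; 0 0 15 0 0 0 1; 0 0 12 0 0 0 1; 0 0 8 0 0 0 1; 0 0 4 0 0 0 1; 0 0 0 0 0 0 1; 0 0 0 0 0 0 1"}}

```text
time_s: 12.92
ee_pos: [0.604, -0.2809, 0.0886]
tool_rot: [0.014, 1.0, 0.001, 0.001]
wrist_force: [-0.5, 0.5, -2.7]
grip_width: 0.107
gripper_force: 58.6
```

```bash
python3 -c "
from h import *
go(603.7,-280.5,85.5,178.4)"
```

```text
t 12.93 pos [ 604.  -280.9   88.6] turn [0.07 0.07 0.  ] shift [0.3 0.4 3.1] F [-0.5  0.5 -2.7] grip 0.107 58.6
```

Call:
{"method": "play_rows", "body": {"commands": "0 0 2 0 0 0 1; 0 0 1 0 0 0 1; 0 0 0 0 0 0 1; 0 0 0 0 0 0 1"}}

```text
time_s: 13.42
ee_pos: [0.6038, -0.2808, 0.0855]
tool_rot: [0.014, 1.0, 0.001, 0.0]
wrist_force: [-2.6, 1.3, 3.8]
grip_width: 0.108
gripper_force: 59.3
```

Call:
{"method": "play_rows", "body": {"commands": "0 0 0 0 0 0 0.85; 0 0 0 0 0 0 0.7; 0 0 0 0 0 0 0.55; 0 0 0 0 0 0 0.55; 0 0 -30 0 0 0 0.55; 0 0 -40 0 0 0 0.55; 0 0 -40 0 0 0 0.55; 0 0 -35 0 0 0 0.55; 0 0 0 0 0 0 0.55; 0 0 0 0 0 0 0.55"}}

```text
time_s: 14.68
ee_pos: [0.6034, -0.2807, 0.2294]
tool_rot: [0.014, 1.0, 0.001, -0.0]
wrist_force: [-0.3, -0.0, -0.7]
grip_width: 0.45
gripper_force: 0.0
```

```bash
python3 -c "
from h import *
look('3')
go(634,134.5,231,186.6)"
```

```text
top stand (array([ 597.5, -181.1]), array([212. , 150.3]), 88.31)
top rackcards 0.108 [632.4 132.3] [103.7  10.6] 6.09
top rackcards 0.108 [627.1 179.8] [101.8  10.8] 6.03
top rackcards 0.108 [615.9 275.3] [103.8  12.6] 6.44
top rackcards 0.08 [623.  227.8] [102.3  11.3] 6.42
top standcards 0.108 [ 603.3 -252.5] [ 10.8 103.5] 87.77
knob 69 (array([440., 157.]), array([25.2, 27.6]), 89.46)
scene stand (array([ 597.7, -176.2]), array([215.2, 152. ]), 88.37)
scene rackcards 0.108 [634.1 135.6] [102.4  13.3] 6.61
scene rackcards 0.108 [626.9 182.7] [107.7  12.8] 7.0
scene rackcards 0.108 [617.  278.6] [105.6  12.1] 7.13
scene rackcards 0.08 [633.2 139.6] [103.8   8.6] 4.05
scene rackcards 0.08 [627.4 187.3] [106.2   8.9] 3.44
scene rackcards 0.08 [622.7 231.1] [106.6  12. ] 5.73
scene rackcards 0.08 [615.8 282.9] [106.8  10.6] 2.32
scene standcards 0.108 [ 605.  -250.2] [ 16.8 102.8] 88.68
scene standcards 0.08 [ 605.4 -249.7] [ 12.2 101.3] 84.13
knob 117 (array([441.1, 161.7]), array([37.4, 26. ]), 0.8)
t 14.78 pos [ 603.1 -280.5  228.5] turn [ 0.15 -0.1  -8.19] shift [-78.4 408.7  -2.5] F [-0.1  0.4 -0.5] grip 0.452 0.0
```

The stand seems to have been knocked toward +y. I'll fetch the next card and measure again.

Call:
{"method": "play_rows", "body": {"commands": "0 0 0 0 0 -8.2 0.55; -10 51 0 0 0 0 0.55; -10 51 0 0 0 0 0.55; -10 51 0 0 0 0 0.55; -10 51 0 0 0 0 0.55; -10 51 0 0 0 0 0.55; -10 51 0 0 0 0 0.55; -10 51 0 0 0 0 0.55; -8.5 51.5 0 0 0 0 0.55; 0 0 0 0 0 0 0.55"}}

```text
time_s: 16.02
ee_pos: [0.6332, 0.1411, 0.2286]
tool_rot: [-0.062, 0.998, 0.002, -0.001]
wrist_force: [0.9, -0.1, -0.2]
grip_width: 0.448
gripper_force: 0.0
```

Call:
{"method": "play_rows", "body": {"commands": "0 0 0 0 0 0 0.55; 0 0 0 0 0 0 0.55; 0 0 0 0 0 0 0.55"}}

```text
time_s: 16.4
ee_pos: [0.6348, 0.1323, 0.2308]
tool_rot: [-0.056, 0.998, 0.001, 0.0]
wrist_force: [-0.5, -0.5, -0.1]
grip_width: 0.449
gripper_force: 0.0
```

```bash
python3 -c "
from h import *
import st
st.stand();look('4')
go(634,134.7,85,186.6)
p=np.load('scene4.npz')['p'];cv2.imwrite('pics/s4.png',cv2.resize(p[100:300,120:380,::-1],(780,600)))"
```

```text
top 63 [644.  -84.9] [14.3 62.2] 88.97 pca 179.91
top 399 [ 601.1 -125.9] [ 34.9 148. ] 89.47 pca 178.9
top 405 [ 597.4 -180.6] [ 35.1 148. ] 89.2 pca 178.06
top 422 [ 597.2 -235.3] [ 35.6 148.2] 89.04 pca 178.87
top 134 [ 615.6 -279.2] [ 17.2 103.1] 89.01 pca 179.14
top 108 [573.5 -81.1] [14.1 92.5] 89.56 pca 179.37
scene 391 [ 596.7 -232.4] [ 42.9 151.9] 88.81 pca 177.67
scene 371 [ 597.9 -178.2] [ 40.7 150.8] 88.49 pca 178.42
scene 397 [ 599.4 -122.8] [ 40.9 150.1] 88.06 pca 178.23
scene 217 [601.2 -79.3] [ 21.1 148. ] 87.53 pca 178.23
top stand (array([ 598.1, -181.3]), array([212.7, 150.1]), 87.91)
top rackcards 0.108 [616.2 275.2] [104.8  11.4] 6.84
top standcards 0.108 [ 603.2 -253.4] [ 11.9 103.7] 87.96
scene stand (array([ 597.7, -176.9]), array([214.5, 151.7]), 88.43)
scene rackcards 0.108 [633.9 136.1] [103.7  12.6] 8.02
scene rackcards 0.108 [627.6 182.5] [106.   13.2] 7.16
scene rackcards 0.108 [616.4 278.6] [104.6  12.1] 5.94
scene rackcards 0.08 [634.  140.1] [103.2   9.1] 3.75
scene rackcards 0.08 [628.  187.8] [105.3  10.6] 1.92
scene rackcards 0.08 [621.2 231. ] [105.2  11.6] 6.63
scene rackcards 0.08 [616.1 278.7] [105.9  11.5] 6.31
scene standcards 0.108 [ 604.5 -249.2] [ 14.3 104. ] 89.34
scene standcards 0.08 [ 604.5 -248.8] [ 12.2 103.7] 85.02
knob 118 (array([441.2, 162.3]), array([32.6, 27.2]), 3.72)
t 16.60 pos [634.7 133.5 230.9] turn [ 0.09  0.05 -0.03] shift [  0.6   1.3 145.9] F [ 0.1 -0.5  0.1] grip 0.448 0.0
```

View pics/s4.png

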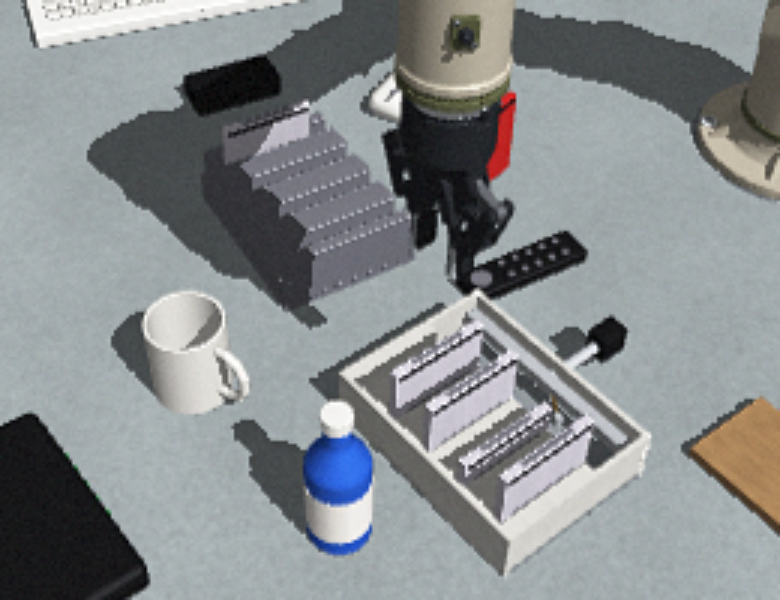

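The stand was knocked about 19 mm in +y; card A still stands in its slot (265,130), leaning a little. Continue with card B.

Call:
{"method": "play_rows", "body": {"commands": "0.5 1 40 0 0 0 0.55; 0 0 35 0 0 0 0.55; 0 0 30 0 0 0 0.55; 0 0 20 0 0 0 0.55; 0 0 12 0 0 0 0.55; 0 0 9 0 0 0 0.55; 0 0 0 0 0 0 0.55; 0 0 0 0 0 0 0.55"}}

```text
time_s: 17.6
ee_pos: [0.6346, 0.1352, 0.0856]
tool_rot: [-0.058, 0.998, 0.001, 0.001]
wrist_force: [0.5, -0.6, 1.1]
grip_width: 0.452
gripper_force: 0.0
```

Call:
{"method": "play_rows", "body": {"commands": "0 0 0 0 0 0 1; 0 0 0 0 0 0 1; 0 0 0 0 0 0 1; 0 0 0 0 0 0 1; 0 0 0 0 0 0 1; 0 0 0 0 0 0 1"}}

```text
time_s: 18.35
ee_pos: [0.6346, 0.1351, 0.0855]
tool_rot: [-0.058, 0.998, 0.001, 0.001]
wrist_force: [-0.8, -0.0, 5.3]
grip_width: 0.109
gripper_force: 59.4
```

Call:
{"method": "play_rows", "body": {"commands": "0 0 -8 0 0 0 1; 0 0 -15 0 0 0 1; 0 0 -20 0 0 0 1; 0 0 -25 0 0 0 1; 0 0 -30 0 0 0 1; 0 0 -30 0 0 0 1; 0 0 -18 0 0 0 1; 0 0 0 0 0 0 1; 0 0 0 0 0 0 1"}}

```text
time_s: 19.48
ee_pos: [0.6334, 0.1348, 0.2293]
tool_rot: [-0.058, 0.998, 0.001, -0.001]
wrist_force: [-0.5, 0.7, -2.7]
grip_width: 0.106
gripper_force: 58.5
```

```bash
python3 -c "
from h import *
import st
st.stand()
go(0,0,231,178.4)"
```

```text
top 184 [600.9 -82.8] [ 15.5 147.5] 87.72 pca 177.94
top 402 [ 599.4 -126. ] [ 34.8 151. ] 89.5 pca 178.67
top 412 [ 597.4 -180.6] [ 35.3 148.2] 89.44 pca 177.74
top 418 [ 597.1 -235.3] [ 36.  148.1] 89.23 pca 178.7
top 193 [ 593.  -279.3] [ 17.  147.6] 87.63 pca 178.04
scene 390 [ 596. -233.] [ 43.2 150.1] 87.7 pca 177.14
scene 377 [ 598.4 -178. ] [ 41.4 152.6] 89.57 pca 178.12
scene 398 [ 599.1 -123.7] [ 41.4 151.7] 89.36 pca 178.49
scene 217 [601.5 -80.5] [ 21.8 148.6] 89.25 pca 178.22
t 19.57 pos [633.3 134.8 229.1] turn [ 0.06 -0.12  8.21] shift [ 629.3 -152.4   -1.9] F [-0.1 -0.1 -2.5] grip 0.109 58.5
```

```bash
python3 -c "
from h import *
go(606.5,-207.4,231,178.4)"
```

```text
t 19.57 pos [633.3 134.8 229.1] turn [ 0.06 -0.12  8.21] shift [  17.3 -342.8   -1.9] F [-0.1 -0.1 -2.5] grip 0.109 58.5
```

Call:
{"method": "play_rows", "body": {"commands": "0 0 0 0 0 4.1 1; 0 0 0 0 0 4.1 1; 0 -25 0 0 0 0 1; 3 -50 0 0 0 0 1; 3 -55 0 0 0 0 1; 3 -55 0 0 0 0 1; 3 -55 0 0 0 0 1; 3 -50 0 0 0 0 1; 2 -35 0 0 0 0 1; 0 -18 0 0 0 0 1"}}

```text
time_s: 20.82
ee_pos: [0.6064, -0.21, 0.2293]
tool_rot: [0.015, 1.0, 0.001, -0.001]
wrist_force: [-0.0, -0.1, -2.1]
grip_width: 0.107
gripper_force: 58.5
```

Call:
{"method": "play_rows", "body": {"commands": "0 0 0 0 0 0 1; 0 0 0 0 0 0 1; 0 0 0 0 0 0 1; 0 0 0 0 0 0 1; 0 0 0 0 0 0 1"}}

```text
time_s: 21.45
ee_pos: [0.6077, -0.207, 0.2303]
tool_rot: [0.014, 1.0, 0.001, 0.0]
wrist_force: [0.5, 0.1, -2.4]
grip_width: 0.108
gripper_force: 58.6
```

```bash
python3 -c "
from h import *
import st
st.stand()
go(606.5,-207.4,87,178.4)"
```

```text
top 174 [601.3 -82.7] [ 15.3 147.9] 87.89 pca 177.91
top 402 [ 599.  -126.1] [ 34.8 150.1] 89.07 pca 178.64
top 266 [ 597.4 -180.5] [ 34.3 148.2] 88.89 pca 174.29
scene 393 [ 595.7 -232.8] [ 42.4 151.2] 88.02 pca 177.15
scene 376 [ 597.9 -177.5] [ 40.  150.9] 86.88 pca 178.06
scene 395 [ 599.6 -123.5] [ 40.1 150. ] 88.5 pca 177.56
scene 231 [601.2 -80.6] [ 21.3 150.3] 88.27 pca 177.99
t 21.55 pos [ 607.5 -207.3  230.3] turn [0.1  0.03 0.02] shift [ 1.000e+00 -1.000e-01  1.433e+02] F [-0.2  0.  -1.8] grip 0.106 58.6
```

Call:
{"method": "play_rows", "body": {"commands": "0 0 35 0 0 0 1; 0 0 35 0 0 0 1; 0 0 20 0 0 0 1; 0 0 15 0 0 0 1; 0 0 15 0 0 0 1; 0 0 12 0 0 0 1; 0 0 8 0 0 0 1; 0 0 3 0 0 0 1; 0 0 1 0 0 0 1; 0 0 0 0 0 0 1"}}

```text
time_s: 22.8
ee_pos: [0.6078, -0.2074, 0.0866]
tool_rot: [0.014, 1.0, 0.001, 0.001]
wrist_force: [-0.0, 0.2, -1.4]
grip_width: 0.107
gripper_force: 58.6
```

Call:
{"method": "play_rows", "body": {"commands": "0 0 0.5 0 0 0 1; 0 0 0 0 0 0 1; 0 0 0 0 0 0 1"}}

```text
time_s: 23.18
ee_pos: [0.6076, -0.2073, 0.0858]
tool_rot: [0.014, 1.0, 0.001, 0.0]
wrist_force: [-0.7, -0.7, -1.8]
grip_width: 0.109
gripper_force: 58.6
```

Call:
{"method": "play_rows", "body": {"commands": "0 0 0.5 0 0 0 1; 0 0 0 0 0 0 1; 0 0 0 0 0 0 0.9; 0 0 0 0 0 0 0.8; 0 0 0 0 0 0 0.72; 0 0 0 0 0 0 0.72; 0 0 -20 0 0 0 0.72; 0 0 -35 0 0 0 0.72; 0 0 -45 0 0 0 0.6; 0 0 -45 0 0 0 0.55"}}

```text
time_s: 24.42
ee_pos: [0.6075, -0.2077, 0.2333]
tool_rot: [0.014, 1.0, 0.001, 0.001]
wrist_force: [1.4, 0.6, 0.3]
grip_width: 0.451
gripper_force: 0.0
```

```bash
python3 -c "
from h import *
look('5')
go(628.6,182.2,231,186.6)"
```

```text
top stand (array([ 598.7, -138.5]), array([127.9, 149.4]), 86.89)
top rackcards 0.108 [628.  180.2] [103.8  10.6] 6.49
top rackcards 0.108 [615.9 275.6] [104.1  11.9] 6.72
top rackcards 0.08 [622.9 227.8] [102.9  11.3] 6.75
knob 70 (array([440.1, 157.3]), array([25. , 27.5]), 89.27)
scene stand (array([ 598.8, -178. ]), array([219.3, 151.6]), 88.88)
scene rackcards 0.108 [627.3 182.7] [106.6  13.2] 5.85
scene rackcards 0.108 [617.3 278.9] [106.4  12.2] 6.6
scene rackcards 0.08 [628.5 184.8] [103.5  10.2] 6.0
scene rackcards 0.08 [622.7 231. ] [106.7  12.7] 6.61
scene rackcards 0.08 [615.8 282.8] [105.2  11.5] 1.09
scene standcards 0.108 [ 604.2 -250.7] [ 16.1 102.8] 87.83
scene standcards 0.108 [ 606.1 -206.7] [ 16.6 105. ] 89.25
scene standcards 0.08 [ 604.5 -249.4] [ 12.8 102.2] 85.55
scene standcards 0.08 [ 607.6 -200.9] [ 13.7 102.9] 86.52
knob 118 (array([441.5, 163.1]), array([34. , 26.7]), 3.95)
t 24.52 pos [ 609.8 -209.1  238.2] turn [-0.11  0.64 -8.22] shift [-63.6 386.5   7.2] F [ 0.6 -0.9 -0.2] grip 0.447 0.0
```

Card B is standing upright in its slot. On to card C.

Call:
{"method": "play_rows", "body": {"commands": "0 0 0 0 0 -8.2 0.55; -8 48 1 0 0 0 0.55; -8 50 1 0 0 0 0.55; -8 50 1 0 0 0 0.55; -8 50 1 0 0 0 0.55; -8 50 0 0 0 0 0.55; -8 50 0 0 0 0 0.55; -8 50 0 0 0 0 0.55; -7 38 0 0 0 0 0.55; 0 0 0 0 0 0 0.55"}}

```text
time_s: 25.78
ee_pos: [0.6249, 0.1883, 0.2273]
tool_rot: [-0.061, 0.998, 0.002, 0.0]
wrist_force: [1.2, -0.7, -0.3]
grip_width: 0.454
gripper_force: 0.0
```

Call:
{"method": "play_rows", "body": {"commands": "0 0 0 0 0 0 0.55; 0 0 0 0 0 0 0.55; 0 0 0 0 0 0 0.55"}}

```text
time_s: 26.15
ee_pos: [0.6259, 0.1817, 0.2272]
tool_rot: [-0.057, 0.998, 0.001, 0.001]
wrist_force: [-0.1, 0.2, -0.3]
grip_width: 0.448
gripper_force: 0.0
```

```bash
python3 -c "
from h import *
go(628.6,182.2,85.5,186.6)"
```

```text
t 26.15 pos [625.9 181.7 227.2] turn [ 0.08  0.06 -0.11] shift [ -2.7   0.2 141.7] F [-0.1  0.2 -0.3] grip 0.448 0.0
```

Call:
{"method": "play_rows", "body": {"commands": "-2.5 0.2 40 0 0 0 0.55; 0 0 35 0 0 0 0.55; 0 0 30 0 0 0 0.55; 0 0 18 0 0 0 0.55; 0 0 11 0 0 0 0.55; 0 0 8 0 0 0 0.55; 0 0 0 0 0 0 0.55; 0 0 0 0 0 0 0.55"}}

```text
time_s: 27.15
ee_pos: [0.6287, 0.184, 0.0857]
tool_rot: [-0.058, 0.998, 0.001, 0.001]
wrist_force: [-1.3, 0.1, 0.3]
grip_width: 0.447
gripper_force: 0.0
```

Call:
{"method": "play_rows", "body": {"commands": "0 0 0 0 0 0 1; 0 0 0 0 0 0 1; 0 0 0 0 0 0 1; 0 0 0 0 0 0 1; 0 0 0 0 0 0 1; 0 0 0 0 0 0 1"}}

```text
time_s: 27.9
ee_pos: [0.6287, 0.1837, 0.0855]
tool_rot: [-0.058, 0.998, 0.001, 0.001]
wrist_force: [1.0, -1.0, 6.2]
grip_width: 0.105
gripper_force: 59.5
```

Call:
{"method": "play_rows", "body": {"commands": "0 0 -8 0 0 0 1; 0 0 -15 0 0 0 1; 0 0 -20 0 0 0 1; 0 0 -25 0 0 0 1; 0 0 -30 0 0 0 1; 0 0 -30 0 0 0 1; 0 0 -18 0 0 0 1; 0 0 0 0 0 0 1; 0 0 0 0 0 0 1"}}

```text
time_s: 29.02
ee_pos: [0.6275, 0.1836, 0.2294]
tool_rot: [-0.058, 0.998, 0.001, -0.001]
wrist_force: [-0.3, 0.0, -2.0]
grip_width: 0.109
gripper_force: 58.6
```

```bash
python3 -c "
from h import *
import st
st.stand()
go(608.5,-154.0,231,178.4)"
```

```text
top 183 [601.4 -82.8] [ 15.1 148.3] 87.77 pca 177.99
top 394 [ 598.9 -126. ] [ 35.  149.8] 89.3 pca 178.68
top 413 [ 597.2 -180.6] [ 35.3 147.9] 89.1 pca 177.8
top 391 [ 597.1 -235.5] [ 35.3 148.1] 88.78 pca 178.42
top 179 [ 593.4 -279.1] [ 17.3 147.8] 87.72 pca 177.87
scene 96 [ 655.9 -249.2] [76.5 30.3] 86.77 pca 84.96
scene 437 [ 597.7 -182. ] [ 47.9 151.6] 88.28 pca 177.38
scene 397 [ 600.2 -123.8] [ 39.1 149.3] 88.37 pca 177.73
scene 222 [601.  -81.4] [ 22.7 149.3] 88.67 pca 178.3
t 29.12 pos [627.4 183.6 229.2] turn [ 0.05 -0.11  8.21] shift [   9.5 -338.    -1.8] F [-0.6  0.7 -1.8] grip 0.111 58.6
```

Call:
{"method": "play_rows", "body": {"commands": "0 0 0 0 0 4.1 1; 0 0 0 0 0 4.1 1; 0 -25 0 0 0 0 1; 2 -50 0 0 0 0 1; 2 -55 0 0 0 0 1; 2 -55 0 0 0 0 1; 2 -55 0 0 0 0 1; 2 -50 0 0 0 0 1; 0 -32 0 0 0 0 1; 0 -15.5 0 0 0 0 1"}}

```text
time_s: 30.38
ee_pos: [0.6074, -0.1571, 0.2299]
tool_rot: [0.016, 1.0, 0.0, -0.0]
wrist_force: [-0.2, 0.1, -2.2]
grip_width: 0.109
gripper_force: 58.5
```

Call:
{"method": "play_rows", "body": {"commands": "0 0 0 0 0 0 1; 0 0 0 0 0 0 1; 0 0 0 0 0 0 1; 0 0 0 0 0 0 1; 0 0 0 0 0 0 1"}}

```text
time_s: 31.0
ee_pos: [0.6089, -0.1529, 0.2303]
tool_rot: [0.014, 1.0, 0.001, 0.0]
wrist_force: [-0.5, -0.6, -1.4]
grip_width: 0.103
gripper_force: 58.5
```

```bash
python3 -c "
from h import *
import st
st.stand()
go(607.7,-153.5,86.5,178.4)"
```

```text
top 180 [601.2 -82.7] [ 15.3 147.7] 87.96 pca 178.16
top 60 [ 660.3 -127. ] [31.6 25.5] 80.51 pca 93.62
top 86 [ 579.9 -116.7] [20.3 73.2] 80.54 pca 170.21
top 64 [ 554.  -278.4] [15.  69.3] 84.11 pca 170.46
scene 443 [ 597.7 -182.5] [ 48.7 151. ] 88.42 pca 177.1
scene 63 [ 660.7 -238.5] [45.9 25.4] 66.69 pca 65.03
scene 403 [ 599.8 -123. ] [ 41.  152.1] 87.77 pca 178.19
scene 219 [601.  -79.6] [ 22.2 148.3] 88.59 pca 178.48
t 31.10 pos [ 608.8 -153.3  230.3] turn [0.09 0.03 0.02] shift [  1.1  -0.2 143.8] F [-0.7 -0.5 -1.4] grip 0.11 58.5
```

Call:
{"method": "play_rows", "body": {"commands": "1 0 35 0 0 0 1; 0 0 35 0 0 0 1; 0 0 20 0 0 0 1; 0 0 15 0 0 0 1; 0 0 15 0 0 0 1; 0 0 12 0 0 0 1; 0 0 8 0 0 0 1; 0 0 4 0 0 0 1; 0 0 1 0 0 0 1; 0 0 0 0 0 0 1"}}

```text
time_s: 32.35
ee_pos: [0.6081, -0.1533, 0.0857]
tool_rot: [0.014, 1.0, 0.001, 0.001]
wrist_force: [-0.2, 0.2, -1.3]
grip_width: 0.107
gripper_force: 58.7
```

Call:
{"method": "play_rows", "body": {"commands": "0 0 0 0 0 0 1; 0 0 0 0 0 0 1; 0 0 0 0 0 0 0.9; 0 0 0 0 0 0 0.8; 0 0 0 0 0 0 0.72; 0 0 0 0 0 0 0.72; 0 0 -20 0 0 0 0.72; 0 0 -35 0 0 0 0.72; 0 0 -45 0 0 0 0.6; 0 0 -45 0 0 0 0.55"}}

```text
time_s: 33.6
ee_pos: [0.6075, -0.1534, 0.2316]
tool_rot: [0.014, 1.0, 0.001, 0.0]
wrist_force: [-0.2, -1.2, 0.1]
grip_width: 0.446
gripper_force: 0.0
```

```bash
python3 -c "
from h import *
look('6')
go(617,277.3,235,186.6)"
```

```text
top stand (array([ 600.2, -107.9]), array([ 65.5, 148.6]), 87.35)
top rackcards 0.108 [616.  275.5] [104.2  11.3] 6.84
top rackcards 0.08 [623.3 228.3] [103.2  11.4] 6.84
knob 70 (array([440. , 156.8]), array([24.5, 27.5]), 88.7)
scene stand (array([ 597.6, -177.5]), array([214.8, 153.9]), 88.64)
scene rackcards 0.108 [617.3 278.4] [107.1  11.8] 6.91
scene rackcards 0.08 [622.6 230.8] [104.5  12.5] 5.63
scene rackcards 0.08 [616.7 282.5] [106.7  10.3] 1.95
scene standcards 0.108 [ 604.9 -250.1] [ 15.1 104.1] 88.84
scene standcards 0.108 [ 606.9 -205.7] [ 19.9 107.1] 87.13
scene standcards 0.108 [ 607.8 -149.8] [ 15.5 103.3] 88.43
scene standcards 0.08 [ 605.9 -249.3] [ 15.4 102.1] 83.89
scene standcards 0.08 [ 608.  -201.9] [ 11.3 102.7] 85.92
scene standcards 0.08 [ 606.1 -147.7] [ 10.4 106.2] 87.96
knob 115 (array([441.3, 161.3]), array([34.5, 27.9]), 5.38)
t 33.70 pos [ 610.1 -154.5  236.5] turn [-0.03  0.57 -8.21] shift [-56.5 428.2   1.5] F [ 0.7 -0.4 -0.4] grip 0.45 0.0
```

Call:
{"method": "play_rows", "body": {"commands": "0 0 0 0 0 -8.2 0.55; -6 48 0 0 0 0 0.55; -6 53 0 0 0 0 0.55; -6 53 0 0 0 0 0.55; -6 53 0 0 0 0 0.55; -6 53 0 0 0 0 0.55; -6 53 0 0 0 0 0.55; -6 53 0 0 0 0 0.55; -6 50 0 0 0 0 0.55; -4 13 0 0 0 0 0.55"}}

```text
time_s: 34.95
ee_pos: [0.6083, 0.284, 0.2298]
tool_rot: [-0.061, 0.998, 0.002, -0.001]
wrist_force: [0.5, 0.1, 0.3]
grip_width: 0.451
gripper_force: 0.0
```

Call:
{"method": "play_rows", "body": {"commands": "0 0 0 0 0 0 0.55; 0 0 0 0 0 0 0.55; 0 0 0 0 0 0 0.55; 0 0 0 0 0 0 0.55"}}

```text
time_s: 35.45
ee_pos: [0.6104, 0.2775, 0.2313]
tool_rot: [-0.057, 0.998, 0.001, 0.001]
wrist_force: [-0.2, 0.1, 0.9]
grip_width: 0.451
gripper_force: 0.0
```

```bash
python3 -c "
from h import *
go(617.5,277.6,85.5,186.6)"
```

```text
t 35.45 pos [610.4 277.5 231.3] turn [ 0.09  0.06 -0.09] shift [ -7.1  -0.7 145.8] F [-0.2  0.1  0.9] grip 0.451 0.0
```

Call:
{"method": "play_rows", "body": {"commands": "-7 -1 40 0 0 0 0.55; 0 0 35 0 0 0 0.55; 0 0 30 0 0 0 0.55; 0 0 20 0 0 0 0.55; 0 0 12 0 0 0 0.55; 0 0 8 0 0 0 0.55; 0 0 0 0 0 0 0.55; 0 0 0 0 0 0 0.55"}}

```text
time_s: 36.45
ee_pos: [0.6177, 0.279, 0.087]
tool_rot: [-0.058, 0.998, 0.001, 0.001]
wrist_force: [0.4, 0.1, -0.1]
grip_width: 0.45
gripper_force: 0.0
```

Call:
{"method": "play_rows", "body": {"commands": "0 0 0 0 0 0 1; 0 0 0 0 0 0 1; 0 0 0 0 0 0 1; 0 0 0 0 0 0 1; 0 0 0 0 0 0 1; 0 0 0 0 0 0 1"}}

```text
time_s: 37.2
ee_pos: [0.6177, 0.2787, 0.0867]
tool_rot: [-0.058, 0.998, 0.001, 0.001]
wrist_force: [-0.8, -0.9, 5.2]
grip_width: 0.107
gripper_force: 59.5
```

Call:
{"method": "play_rows", "body": {"commands": "0 0 -8 0 0 0 1; 0 0 -15 0 0 0 1; 0 0 -20 0 0 0 1; 0 0 -25 0 0 0 1; 0 0 -30 0 0 0 1; 0 0 -30 0 0 0 1; 0 0 -18 0 0 0 1; 0 0 0 0 0 0 1; 0 0 0 0 0 0 1"}}

```text
time_s: 38.33
ee_pos: [0.6166, 0.2784, 0.2306]
tool_rot: [-0.058, 0.998, 0.0, -0.001]
wrist_force: [-0.5, -0.7, -2.1]
grip_width: 0.104
gripper_force: 58.6
```

```bash
python3 -c "
from h import *
import st
st.stand()
go(610.5,-99.5,231,178.4)"
```

```text
top 103 [633.8 -84.1] [15.1 83.5] 87.18 pca 177.41
top 409 [ 600.7 -126.2] [ 34.7 147.6] 89.02 pca 178.85
top 399 [ 597.  -181.8] [ 34.8 148. ] 87.94 pca 178.16
top 391 [ 597.  -235.4] [ 35.4 148.1] 88.99 pca 177.85
top 191 [ 593.5 -278.6] [ 17.4 147.8] 88.61 pca 178.2
top 83 [558.2 -81. ] [14.2 61.7] 89.67 pca 179.57
scene 650 [ 597.7 -194. ] [179.1 151.7] 88.0 pca 131.57
scene 227 [600.8 -80.6] [ 20.5 150.1] 88.54 pca 178.44
t 38.42 pos [616.5 278.3 230.3] turn [ 0.03 -0.11  8.21] shift [  -4.6 -377.8   -0.7] F [-0.5  0.3 -2.3] grip 0.107 58.5
```

Call:
{"method": "play_rows", "body": {"commands": "0 0 0 0 0 4.1 1; 0 0 0 0 0 4.1 1; 0 -35 0 0 0 0 1; -1 -55 0 0 0 0 1; -1 -58 0 0 0 0 1; -1 -58 0 0 0 0 1; 0 -58 0 0 0 0 1; 0 -58 0 0 0 0 1; 0 -40 0 0 0 0 1; 0 -16 0 0 0 0 1"}}

```text
time_s: 39.67
ee_pos: [0.6086, -0.103, 0.2306]
tool_rot: [0.016, 1.0, 0.0, -0.001]
wrist_force: [0.3, 0.7, -2.2]
grip_width: 0.108
gripper_force: 58.5
```

Call:
{"method": "play_rows", "body": {"commands": "0 0 0 0 0 0 1; 0 0 0 0 0 0 1; 0 0 0 0 0 0 1; 0 0 0 0 0 0 1; 0 0 0 0 0 0 1"}}

```text
time_s: 40.3
ee_pos: [0.6097, -0.0989, 0.2314]
tool_rot: [0.014, 1.0, 0.001, 0.0]
wrist_force: [-0.5, -0.4, -1.0]
grip_width: 0.109
gripper_force: 58.6
```

```bash
python3 -c "
from h import *
import st
st.stand()
go(609.3,-99.4,86.5,178.4)"
```

```text
top 360 [ 596.7 -237. ] [ 35.6 148.7] 85.27 pca 176.03
top 201 [ 593.4 -279. ] [ 16.9 147.9] 88.21 pca 177.99
scene 647 [ 597.1 -194.6] [180.7 151.8] 87.87 pca 130.62
scene 226 [600.9 -80.9] [ 22.2 151.1] 89.13 pca 178.4
t 40.40 pos [609.6 -99.3 231.4] turn [0.09 0.03 0.02] shift [ 3.000e-01 -1.000e-01  1.449e+02] F [ 0.7  0.  -1.3] grip 0.105 58.6
```

Call:
{"method": "play_rows", "body": {"commands": "0 0 35 0 0 0 1; 0 0 35 0 0 0 1; 0 0 20 0 0 0 1; 0 0 15 0 0 0 1; 0 0 15 0 0 0 1; 0 0 12 0 0 0 1; 0 0 8 0 0 0 1; 0 0 4 0 0 0 1; 0 0 0.5 0 0 0 1; 0 0 0 0 0 0 1"}}

```text
time_s: 41.65
ee_pos: [0.61, -0.0993, 0.0873]
tool_rot: [0.014, 1.0, 0.001, 0.001]
wrist_force: [-0.3, 0.5, -0.8]
grip_width: 0.106
gripper_force: 58.8
```

Call:
{"method": "play_rows", "body": {"commands": "0 0 0 0 0 0 1; 0 0 0 0 0 0 1; 0 0 0 0 0 0 0.9; 0 0 0 0 0 0 0.8; 0 0 0 0 0 0 0.72; 0 0 0 0 0 0 0.72; 0 0 -20 0 0 0 0.72; 0 0 -35 0 0 0 0.72; 0 0 -45 0 0 0 0.6; 0 0 -45 0 0 0 0.55"}}

```text
time_s: 42.9
ee_pos: [0.6094, -0.0995, 0.2333]
tool_rot: [0.014, 1.0, 0.001, 0.0]
wrist_force: [1.8, 0.9, 0.9]
grip_width: 0.452
gripper_force: 0.0
```

```bash
python3 -c "
from h import *
look('7')
go(604,-252,231,178.4)
p=np.load('scene7.npz')['p'];cv2.imwrite('pics/s7.png',cv2.resize(p[100:300,120:380,::-1],(780,600)))"
```

```text
top stand (array([ 595.3, -241.5]), array([ 93.2, 150.6]), 86.01)
top rackcards 0.08 [622.9 227.7] [102.6  11.6] 6.45
top standcards 0.108 [ 603.6 -253.7] [ 12.  103.8] 89.33
top standcards 0.108 [ 581.7 -209.5] [ 9.6 54.3] 81.12
knob 70 (array([440.1, 156.9]), array([23.9, 27.5]), 89.99)
scene stand (array([ 597.2, -177.5]), array([218.1, 152.1]), 88.27)
scene rackcards 0.08 [623. 231.] [104.9  11.9] 6.89
scene standcards 0.108 [ 603.3 -249.8] [105.5  15.7] 0.46
scene standcards 0.108 [ 606.6 -205.9] [ 16.1 104.1] 89.41
scene standcards 0.108 [ 607.5 -149.8] [105.2  15.7] 0.31
scene standcards 0.108 [607.8 -98.4] [ 17.  107.2] 87.34
scene standcards 0.08 [ 604.6 -249.1] [ 14.6 103.1] 82.68
scene standcards 0.08 [ 607.9 -200.8] [ 12.5 103.1] 86.39
scene standcards 0.08 [ 608.2 -147.6] [  9.7 103.7] 87.23
scene standcards 0.08 [608.8 -95.2] [ 12.9 104.9] 85.52
knob 117 (array([441.6, 162.4]), array([34.7, 26. ]), 5.27)
t 43.00 pos [ 612.  -100.3  238.1] turn [ 0.06  0.57 -0.01] shift [   3.8 -151.9    7.1] F [ 0.3 -1.6 -0.5] grip 0.446 0.0
```

View pics/s7.png

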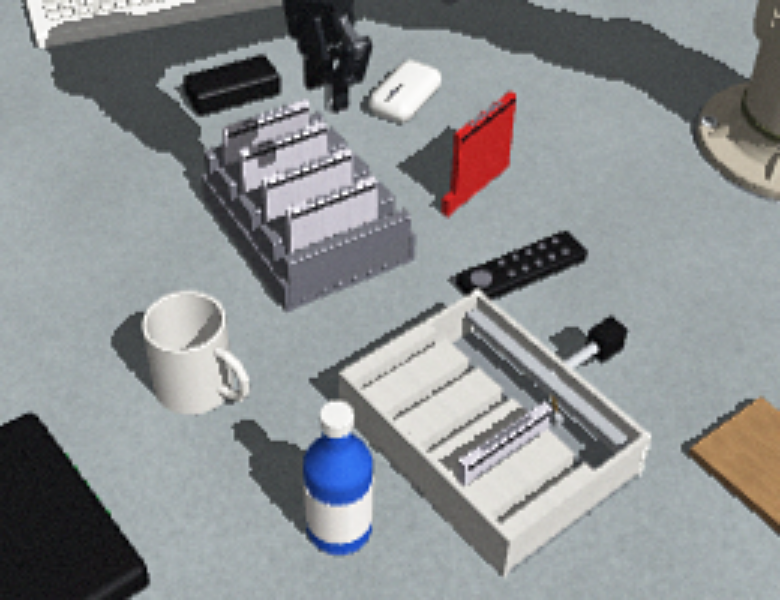

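All four are in their slots: tops in the crop near (265,125), (285,155), (310,180) and (335,210). The first still leans about 5° from the knock, so I'll square it up with a light squeeze.

Call:
{"method": "play_rows", "body": {"commands": "0 0 0 0 0 0 0.55; 0 -40 2 0 0 0 0.55; 2 -50 0 0 0 0 0.55; 2 -50 0 0 0 0 0.55; 0 -21 0 0 0 0 0.55; 0 0 0 0 0 0 0.55; 0 0 0 0 0 0 0.55; 0 0 0 0 0 0 0.55", "squeeze": 20}}

```text
time_s: 44.0
ee_pos: [0.6019, -0.258, 0.2294]
tool_rot: [0.012, 1.0, 0.001, 0.0]
wrist_force: [-0.4, -0.3, -0.5]
grip_width: 0.449
gripper_force: 0.0
```

```bash
python3 -c "
from h import *
go(604,-261.3,87,178.4)"
```

```text
t 44.00 pos [ 601.9 -258.   229.4] turn [0.16 0.02 0.18] shift [ -2.2  -3.3 142.4] F [-0.4 -0.3 -0.5] grip 0.449 0.0
```

Call:
{"method": "play_rows", "body": {"commands": "0 -1.5 40 0 0 0 0.55; 0 0 40 0 0 0 0.55; 0 0 30 0 0 0 0.55; 0 0 18 0 0 0 0.55; 0 0 10 0 0 0 0.55; 0 0 4 0 0 0 0.55; 0 0 0 0 0 0 0.55; 0 0 0 0 0 0 0.55"}}

```text
time_s: 45.0
ee_pos: [0.6017, -0.2618, 0.0887]
tool_rot: [0.014, 1.0, 0.001, 0.001]
wrist_force: [-0.5, -0.6, -0.4]
grip_width: 0.446
gripper_force: 0.0
```

Call:
{"method": "play_rows", "body": {"commands": "0 0 0 0 0 0 0.6; 0 0 0 0 0 0 0.65; 0 0 0 0 0 0 0.7; 0 0 0 0 0 0 0.74; 0 0 0 0 0 0 0.78; 0 0 0 0 0 0 0.82; 0 0 0 0 0 0 0.85; 0 0 0 0 0 0 0.88; 0 0 0 0 0 0 0.9; 0 0 0 0 0 0 0.9"}}

```text
time_s: 46.25
ee_pos: [0.6011, -0.2617, 0.0876]
tool_rot: [0.014, 1.0, 0.001, 0.0]
wrist_force: [0.9, -1.1, 0.3]
grip_width: 0.11
gripper_force: 21.8
```

Now release gently and go back over the knob.

Call:
{"method": "play_rows", "body": {"commands": "0 0 0 0 0 0 0.87; 0 0 0 0 0 0 0.82; 0 0 0 0 0 0 0.76; 0 0 0 0 0 0 0.72; 0 0 -15 0 0 0 0.72; 0 0 -35 0 0 0 0.72; 0 0 -45 0 0 0 0.6; 0 0 -45 0 0 0 0.5; 0 0 -5 0 0 0 0.4; 0 0 0 0 0 0 0.3", "squeeze": 60}}

```text
time_s: 47.5
ee_pos: [0.6012, -0.2619, 0.2335]
tool_rot: [0.014, 1.0, 0.001, 0.001]
wrist_force: [-0.2, -0.7, -0.2]
grip_width: 0.699
gripper_force: 0.0
```

```bash
python3 -c "
from h import *
look('8')
go(441,160.2,231,186.6)"
```

```text
top stand (array([ 597.5, -180.4]), array([210.7, 149.9]), 88.44)
top rackcards 0.08 [623.3 227.8] [103.6  10.5] 6.97
top standcards 0.108 [ 607.4 -100.5] [ 10.2 103.4] 89.35
top standcards 0.108 [ 606.9 -154.2] [ 10.5 103.4] 88.9
top standcards 0.108 [ 606.9 -208. ] [  9.6 103.4] 88.44
knob 71 (array([440.1, 157. ]), array([24.4, 27.4]), 89.82)
scene stand (array([ 597.6, -177.1]), array([215.2, 151.1]), 88.25)
scene rackcards 0.08 [622.8 230.7] [104.2  12.3] 6.78
scene standcards 0.108 [ 603.4 -259.2] [ 15. 103.] 89.37
scene standcards 0.108 [ 606.6 -206.2] [ 16.8 107.8] 89.21
scene standcards 0.108 [ 607.  -151.1] [ 16.1 105.3] 89.72
scene standcards 0.108 [608.9 -96.8] [ 14.3 104.7] 87.21
scene standcards 0.08 [ 604.1 -257.3] [  9.6 103.8] 87.6
scene standcards 0.08 [ 607.5 -203.5] [ 10.  101.3] 87.38
scene standcards 0.08 [ 609.  -148.6] [  9.4 101.1] 89.04
scene standcards 0.08 [608.9 -93.2] [ 13.7 105.2] 83.88
knob 118 (array([441.7, 162.3]), array([35.3, 25.3]), 6.95)
t 47.60 pos [ 600.6 -261.4  231.5] turn [ 0.14 -0.07 -8.19] shift [110.1 437.1   0.5] F [-0.4  1.  -1.2] grip 0.699 0.0
```

Call:
{"method": "play_rows", "body": {"commands": "0 0 0 0 0 -8.2 0.3; 12 48 0 0 0 0 0.3; 14 54 0 0 0 0 0.3; 14 54 0 0 0 0 0.3; 14 54 0 0 0 0 0.3; 14 54 0 0 0 0 0.3; 14 54 0 0 0 0 0.3; 14 54 0 0 0 0 0.3; 14 54 0 0 0 0 0.3; 0 11 0 0 0 0 0.3"}}

```text
time_s: 48.85
ee_pos: [0.439, 0.1636, 0.232]
tool_rot: [-0.061, 0.998, 0.001, -0.001]
wrist_force: [0.9, -1.6, -0.4]
grip_width: 0.699
gripper_force: 0.0
```

Call:
{"method": "play_rows", "body": {"commands": "0 0 0 0 0 0 0.3; 0 0 0 0 0 0 0.3; 0 0 0 0 0 0 0.3; 0 0 0 0 0 0 0.3"}}

```text
time_s: 49.35
ee_pos: [0.4418, 0.1588, 0.2332]
tool_rot: [-0.057, 0.998, 0.001, 0.0]
wrist_force: [0.2, -0.1, 0.3]
grip_width: 0.699
gripper_force: 0.0
```

```bash
python3 -c "
from h import *
go(441,160.2,25,186.6)"
```

```text
t 49.35 pos [441.8 158.8 233.2] turn [ 0.08  0.03 -0.09] shift [  0.7   1.5 208.2] F [ 0.2 -0.1  0.3] grip 0.699 0.0
```

Call:
{"method": "play_rows", "body": {"commands": "0.5 1 40 0 0 0 0.3; 0 0 40 0 0 0 0.3; 0 0 40 0 0 0 0.3; 0 0 40 0 0 0 0.3; 0 0 30 0 0 0 0.3; 0 0 17 0 0 0 0.3; 0 0 0 0 0 0 0.3; 0 0 0 0 0 0 0.3"}}

```text
time_s: 50.35
ee_pos: [0.4417, 0.161, 0.027]
tool_rot: [-0.057, 0.998, 0.001, 0.001]
wrist_force: [-0.0, 0.5, 0.3]
grip_width: 0.701
gripper_force: 0.0
```

Call:
{"method": "play_rows", "body": {"commands": "0 0 0 0 0 0 1; 0 0 0 0 0 0 1; 0 0 0 0 0 0 1; 0 0 0 0 0 0 1; 0 0 0 0 0 0 1; 0 0 0 0 0 0 1"}}

```text
time_s: 51.1
ee_pos: [0.4417, 0.1604, 0.0272]
tool_rot: [-0.057, 0.998, 0.001, 0.001]
wrist_force: [-1.1, -5.1, 8.3]
grip_width: 0.295
gripper_force: 58.9
```

Call:
{"method": "play_rows", "body": {"commands": "-6 0 0 0 0 0 1; -6 0 0 0 0 0 1; -6 0 0 0 0 0 1; -6 0 0 0 0 0 1; -6 0 0 0 0 0 1; -5 0 0 0 0 0 1; -4 0 0 0 0 0 1; -2 0 0 0 0 0 1; 0 0 0 0 0 0 1"}}

```text
time_s: 52.22
ee_pos: [0.4814, 0.1651, 0.0272]
tool_rot: [-0.057, 0.998, 0.001, -0.0]
wrist_force: [-7.1, -5.6, 14.9]
grip_width: 0.296
gripper_force: 60.8
```

Call:
{"method": "play_rows", "body": {"commands": "-1 0 0 0 0 0 1; 0 0 0 0 0 0 1; 0 0 0 0 0 0 1"}}

```text
time_s: 52.6
ee_pos: [0.4814, 0.165, 0.0272]
tool_rot: [-0.058, 0.998, 0.0, -0.001]
wrist_force: [-11.3, -7.0, 19.5]
grip_width: 0.294
gripper_force: 61.5
```

Call:
{"method": "play_rows", "body": {"commands": "0 0 0 0 0 0 0.6; 0 0 0 0 0 0 0.3; 0 0 0 0 0 0 0.3; 0 0 0 0 0 0 0.3; 0 0 -40 0 0 0 0.3; 0 0 -50 0 0 0 0.3; 0 0 -50 0 0 0 0.3; 0 0 -50 0 0 0 0.3; 0 0 -20 0 0 0 0.3; 0 0 0 0 0 0 0.3"}}

```text
time_s: 53.85
ee_pos: [0.4835, 0.1658, 0.2378]
tool_rot: [-0.058, 0.998, 0.002, 0.002]
wrist_force: [-0.5, -0.5, -0.7]
grip_width: 0.698
gripper_force: 0.0
```

```bash
python3 -c "
from h import *
look('9')
p=np.load('scene9.npz')['p'];cv2.imwrite('pics/s9.png',cv2.resize(p[100:300,120:380,::-1],(780,600)))"
```

```text
top stand (array([ 597.6, -181.2]), array([212.6, 150.3]), 88.24)
top rackcards 0.08 [623.2 227.8] [103.8  11. ] 6.87
top standcards 0.108 [ 607.7 -100.7] [ 10.6 103.8] 88.84
top standcards 0.108 [ 607.3 -153.8] [ 10.9 104.1] 89.5
top standcards 0.108 [ 607.  -207.7] [  9.9 103.6] 88.82
top standcards 0.108 [ 603.4 -263.2] [ 11.  103.8] 88.25
scene stand (array([ 598.1, -177.1]), array([215.4, 151.9]), 88.43)
scene rackcards 0.08 [622.2 231.3] [104.3  13.3] 7.96
scene standcards 0.108 [ 602.4 -260.8] [ 17.8 104.3] 88.52
scene standcards 0.108 [ 605.4 -205.1] [ 14.7 106.3] 87.71
scene standcards 0.108 [ 608.5 -150.8] [ 16. 103.] 86.96
scene standcards 0.108 [609.1 -97.6] [ 14.6 104.6] 88.9
scene standcards 0.08 [ 604.2 -257. ] [ 10.1 103.8] 88.18
scene standcards 0.08 [ 607.7 -202.5] [ 11.1 102.3] 86.26
scene standcards 0.08 [ 609.2 -148.4] [  8.7 102.5] 88.31
scene standcards 0.08 [609.4 -92.1] [ 12.4 104.6] 84.79
knob 112 (array([480.7, 166.4]), array([36.4, 26.5]), 3.11)
```

View pics/s9.png

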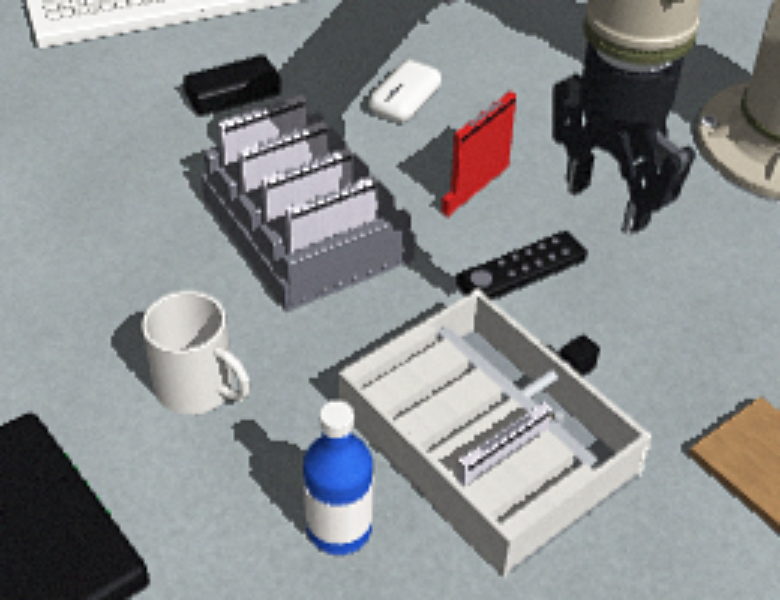

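The knob is home at (580,355), the four cards stand upright in the stand, the controller is locked in at (510,440), and nothing else has moved. I'm handing the job in.

```bash
python3 -c "
from rig import manip
print(manip.finish_job())"
```

```text
the job is handed in; nothing more can be done
None
```

The job is handed in: all four drive cards stand upright in their own slots in the stand, the knob is back fully home, and the controller card is locked in its slot; the stand was knocked about 19 mm during the run, so I re-measured it before each later placing and straightened the one card left leaning.

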